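Flag the tired spring of a sprung clamping bed

TASK

The sprung bed on which fretboards are glued has one tired spring. Press its three cork pads down with the fingertips one after the other, from the robot's left to its right, each by at least 5 mm, to feel which is the softest, then push that pad's steel tag fully down. Leave the other two tags up, and do not move or pick up the case, the knife or the glue bottle.

Things in the scene. Friction and masses are not known exactly. Their poses are not given: they have to be found in the camera images.
- bed: the fixed light-wood board, 170 x 420 x 18 mm, that carries the three sprung supports in a row along its y axis, about 120 mm apart; origin at the centre of its underside, on the bench. Its x axis points away from the robot, y to the robot's left (the board may be turned up to 0.3 rad).
- pad_a_top (a point): centre of the top face of pad a: a cork-faced pad, 50 mm (bed x) by 60 mm (bed y), on a coil spring over an aluminium block; the top is 92 mm above the bench at rest and moves with the pad. Same axes as the bed. Pads a, b, c look alike; which stands left, middle or right changes from start to start.
- pad_a (a joint): how far pad a is pressed straight down, m: 0 at rest, 0.020 at the stop; it springs back when let go. It begins to move at about 0.7 N. Pressing fully takes between 4 and 15 N, depending on the spring; the softest needs less than half the force of the next one.
- tag_a_top (a point): centre of the top face of tag a, belonging to pad a: a T-shaped steel tag with a flat head 18 mm (bed x) by 28 mm (bed y), 4 mm thick, in a small aluminium block (40 mm along bed y, top 54 mm above the bench) on the robot's side of the pad, 70 mm from the pad's centre along bed -x. The head is 72 to 74 mm above the bench when up, 58 mm when fully down.
- tag_a (a joint): how far tag a is pushed straight down, m: 0 up (starts at 0 to 0.002), 0.016 fully down. It needs about 2.5 N all the way, and friction keeps it where it is left.
- pad_b_top (a point): centre of the top face of pad b: a cork-faced pad, 50 mm (bed x) by 60 mm (bed y), on a coil spring over an aluminium block; the top is 92 mm above the bench at rest and moves with the pad. Same axes as the bed. Pads a, b, c look alike; which stands left, middle or right changes from start to start.
- pad_b (a joint): how far pad b is pressed straight down, m: 0 at rest, 0.020 at the stop; it springs back when let go. It begins to move at about 0.7 N. Pressing fully takes between 4 and 15 N, depending on the spring; the softest needs less than half the force of the next one.
- tag_b_top (a point): centre of the top face of tag b, belonging to pad b: a T-shaped steel tag with a flat head 18 mm (bed x) by 28 mm (bed y), 4 mm thick, in a small aluminium block (40 mm along bed y, top 54 mm above the bench) on the robot's side of the pad, 70 mm from the pad's centre along bed -x. The head is 72 to 74 mm above the bench when up, 58 mm when fully down.
- tag_b (a joint): how far tag b is pushed straight down, m: 0 up (starts at 0 to 0.002), 0.016 fully down. It needs about 2.5 N all the way, and friction keeps it where it is left.
- pad_c_top (a point): centre of the top face of pad c: a cork-faced pad, 50 mm (bed x) by 60 mm (bed y), on a coil spring over an aluminium block; the top is 92 mm above the bench at rest and moves with the pad. Same axes as the bed. Pads a, b, c look alike; which stands left, middle or right changes from start to start.
- pad_c (a joint): how far pad c is pressed straight down, m: 0 at rest, 0.020 at the stop; it springs back when let go. It begins to move at about 0.7 N. Pressing fully takes between 4 and 15 N, depending on the spring; the softest needs less than half the force of the next one.
- tag_c_top (a point): centre of the top face of tag c, belonging to pad c: a T-shaped steel tag with a flat head 18 mm (bed x) by 28 mm (bed y), 4 mm thick, in a small aluminium block (40 mm along bed y, top 54 mm above the bench) on the robot's side of the pad, 70 mm from the pad's centre along bed -x. The head is 72 to 74 mm above the bench when up, 58 mm when fully down.
- tag_c (a joint): how far tag c is pushed straight down, m: 0 up (starts at 0 to 0.002), 0.016 fully down. It needs about 2.5 N all the way, and friction keeps it where it is left.
- case_center (a point): centre of a loose shut plastic case, 75 x 110 x 27 mm, beyond the bed; to be left alone
- knife_center (a point): middle of a loose utility knife, about 175 mm long, 26 mm wide, 18 mm high, lying beyond the bed; to be left alone
- glue_center (a point): centre of a loose glue bottle standing to the left of the bed, 48 mm across, 100 mm high; to be left alone

How it is judged:
By the outcome, as a careful person would: the job done as asked, in the order asked, and still so for the second after the job is handed in, with the robot touching nothing.
It also fails if it takes over 54 s, if anything falls off the work surface, if the arm or the gripper's body presses on something with over 40 N, if the wrist force passes 120 N, or if a joint passes its speed limit or range.

ROBOT

A 7-joint arm with a two-finger parallel gripper is mounted at the origin on the work surface. World frame = base frame: x ahead of the robot, y to its left, z up, the work surface at z = 0. Lengths are in m, angles in rad, forces in N, time in s.
With the tool pointing down it reaches from about 0.4 to 0.85 m from the base axis. Payload 10.4 kg.
Tool frame: the origin (TCP) lies at the very end of the fingers, on their centre line; the grasp point (between the pads) lies 19 mm behind it; z points along the fingers, y is the line along which they close (so a half turn about z gives the same grasp; the last joint's range is limited). The gripper opens to 85 mm and grips with 20 to 120 N. Pads are 22 mm wide; open, the fingers measure 114 mm over their backs; the gripper's body (76 mm by 85 mm) begins 54 mm behind the grasp point. The pads swing forward as they close: fully open they stand 13 mm farther back than shut.
Start: joints at [1.119, 0.332, -0.065, 1.46, 0.022, 1.35, -0.088], TCP at [0.26, -0.568, 0.231] pointing down, gripper open.
Joint ranges: [-2.6, 2.6], [-0.5, 2.12], [-1.47, 1.34], [0.16, 2.42], [-1.27, 4.41], [0.06, 2.06], [-2.6, 2.6]. Speed limits (rad/s): [2.22, 2.22, 2.79, 2.79, 3.14, 3.14, 3.14].

INTERFACE

Orientations are given as a unit quaternion [x, y, z, w].
In Python, from workcell import * gives the robot as it stands.
- The arm moves only by the tool step_arm, never from a script. Its argument "commands" is one flat list of numbers, 7 for each row, row after row: the finger opening in mm, from 0 to 85.4, then the shift along the world's x, y, z as a fraction of full scale, then the turn, a rotation vector about the world's x, y, z as a fraction of full scale. A call has exactly 10 rows; each row is the pose to reach, as a shift and turn from the pose commanded when the call began, turning the shorter way round; what a row does not reach only later rows make up. Full scale, the value 1, is 0.6 m for a shift and pi rad for a turn. A row lasts 1/8 s, in which the tool goes at most 62.5 mm and 10.7 degrees, less where a joint would pass 70% of its speed; a pose out of reach is approached as far as the arm can. A call with a number of a shift or a turn outside -1 to 1 is refused whole. A call with a gripper value outside its range is refused whole. The fingers move at their own pace and stop on an object; "squeeze" is the grip in N (left out, the last holds). Time passes only in rows, so rows that repeat a pose let the fingers close, or fill a call up. It gives the time, the measured TCP pose, the force, the opening and the grip force at its end, in the units of the state.
- get_obs(): the state, without advancing time (a new reading comes with each control period).
- camera(name): name is "scene" or "top" or "wrist"; returns the picture (480x640x3 uint8, red, green, blue); there is no depth.
- camera_params(name): a dict with "mtx" (3x3 intrinsics, pixels), "extrinsics" (4x4, takes a point from world to camera coordinates); the wrist camera has in their place "tool_from_camera" (4x4, takes a point from camera to tool coordinates, whose origin is the TCP and whose axes are the flange's). Camera axes: x right, y down, z forward; pixel columns grow to the right and rows downward; lengths in m; the calibration is good to about 2 mm. The wrist camera is an equidistant fisheye: a pixel r from the principal point sees the ray r / f radians off the axis. A picture is of the moment at which its call begins: read the wrist's pose just before it. camera_params takes no time and is no camera call.
- hand_in(): hands the job in; it is judged then, once.
The state is a dict: "clock": time; "joint_pos": joint angles; "joint_velocities": joint speeds; "tau": joint torques, N m; "position": TCP position; "ee_rot": TCP orientation; "ft_force": force on the tool from outside, world axes, zero at the start; "torque": the same for the moment, N m; "grip_width": opening from 0.0 (shut) to 1.0 (fully open); "grasp_force": force on a finger pad.
Only numpy, scipy, OpenCV 4.12 (cv2) and the standard library are available. Lean on these libraries where they do the work, as an engineer would, in place of code of your own. Each camera call takes 0.05 s, during which the arm holds its last target. There are 200 camera calls.

## Working session

There is one attempt and no reset: what is moved stays moved. The work goes in short steps, Python scripts to look and compute and a tool call to move; the robot and the scene stay as the last step left them, time stands still between calls to the robot, and variables do not carry over. Pictures are saved under pics/ and viewed, at most 10 in all, crops included, and the job is handed in when it is done.

Besides the shell and the picture viewer there is one more tool, called after "Emit:" as a command line: name --argument value ..., lists and objects as JSON in quotes. step_arm: Moves the arm, as the interface text tells. Its arguments: {"type":"object","properties":{"commands":{"type":"array","items":{"type":"number"}},"squeeze":{"type":"number"}},"required":["commands"]}

```bash
mkdir -p pics
python3 - <<'E'
from workcell import *
import cv2,numpy as np
o=get_obs();print(o)
for n in ("scene","top"):
    im=camera(n);cv2.imwrite(f"pics/{n}0.png",im[:,:,::-1]);p=camera_params(n);print(n,p)
E
```

```text
{'clock': 0.0, 'joint_pos': array([ 1.11939893,  0.33289148, -0.06472514,  1.46091301,  0.02159627,
        1.34989401, -0.0884981 ]), 'joint_velocities': array([-0.0020547 ,  0.00187849,  0.00146682, -0.00042706,  0.00038715,
       -0.00042734, -0.00241153]), 'tau': array([ 9.13686326e-04, -6.25433278e+01,  5.00374788e-02, -3.91606879e+01,
        1.64648693e-02,  9.84066428e-03,  4.45240619e-05]), 'position': array([ 0.2597209 , -0.56808206,  0.23051726]), 'ee_rot': array([ 9.77099448e-01,  2.12781980e-01, -1.75347540e-04, -6.83047433e-04]), 'ft_force': array([-0.7532888 , -0.62959942,  0.719879  ]), 'torque': array([ 0.02626433, -0.01412979,  0.04099459]), 'grasp_force': 0.0, 'grip_width': 1.0022037188153918}
scene {'mtx': array([[532.88013619,   0.        , 308.81233081],
       [  0.        , 532.88013619, 232.02454966],
       [  0.        ,   0.        ,   1.        ]]), 'extrinsics': array([[-0.47079633,  0.88204191, -0.01878492,  0.20112784],
       [ 0.60315011,  0.30625066, -0.73649201, -0.35989248],
       [-0.64386393, -0.35806786, -0.67618537,  1.37047412],
       [ 0.        ,  0.        ,  0.        ,  1.        ]])}
top {'mtx': array([[475.24666127,   0.        , 320.37367747],
       [  0.        , 475.24666127, 227.30434004],
       [  0.        ,   0.        ,   1.        ]]), 'extrinsics': array([[ 0.00837432, -0.99994266, -0.00667484,  0.11699637],
       [-0.98192176, -0.00696072, -0.18915922,  0.63992148],
       [ 0.18910191,  0.00813825, -0.98192374,  0.91350391],
       [ 0.        ,  0.        ,  0.        ,  1.        ]])}
```

View pics/top0.png

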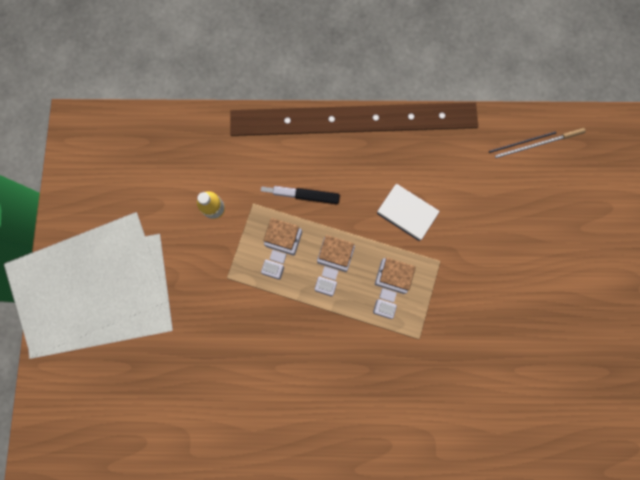

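View pics/scene0.png

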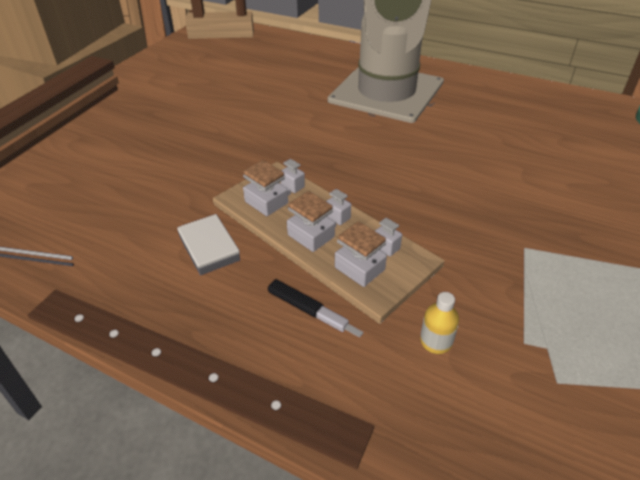

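The top view shows the bed turned clockwise, with cork pads near (282,235), (336,252) and (397,275) and tag blocks near (273,269), (327,285) and (386,309). The scene view confirms this layout, with the bottle to the left and the case and knife beyond the bed.

```bash
cat > h.py <<'E'
import numpy as np,cv2
from workcell import *
def ray(n,u,v,z):
    p=camera_params(n);E=p["extrinsics"];R,t=E[:3,:3],E[:3,3]
    d=R.T@np.linalg.inv(p["mtx"])@[u,v,1];c=-R.T@t
    return c+d*(z-c[2])/d[2]
E
python3 - <<'E'
from h import *
for n,box in (("top",(225,200,445,340)),("scene",(210,150,445,325))):
    im=cv2.imread(f"pics/{n}0.png")
    h=cv2.cvtColor(im,cv2.COLOR_BGR2HSV).astype(int);b,g,r=[im[:,:,i].astype(int) for i in range(3)]
    if n=="top":
        for p in((282,235),(250,250),(336,252),(200,250),(386,309),(300,190)):print(p,im[p[1],p[0]],h[p[1],p[0]])
    c=camera_params(n)
    m=np.zeros(r.shape,np.uint8);x0,y0,x1,y1=box
    # bed = lighter; cork = redder-darker inside board
    cork=((r-b)>45)&(h[:,:,0]<13); m[y0:y1,x0:x1]=cork[y0:y1,x0:x1]*255
    k,l,s,cc=cv2.connectedComponentsWithStats(m)
    for i in range(1,k):
        if s[i,4]>150: print(n,s[i],cc[i].round(1),ray(n,*cc[i],.092).round(4))
corners=[(252,205),(439,262),(419,338),(228,278)]
for q in corners: print(ray("top",*q,.018).round(4))
print(np.mean([ray("top",*q,.018) for q in corners],0))
E
```

```text
(282, 235) [ 81 112 152] [ 13 119 152]
(250, 250) [114 154 190] [ 16 102 190]
(336, 252) [ 82 113 153] [ 13 118 153]
(200, 250) [ 71 105 155] [ 12 138 155]
(386, 309) [180 177 178] [130   4 180]
(300, 190) [41 38 39] [130  19  41]
top [225 200  31  76 858] [234. 226.] [0.6344 0.2936 0.092 ]
top [ 264  200  181  140 4055] [382.8 239.3] [ 0.6099 -0.0018  0.092 ]
top [ 225  279  188   61 4084] [289.2 319.5] [0.4529 0.1799 0.092 ]
scene [  210   150   235   175 16576] [322.7 225. ] [0.6231 0.132  0.092 ]
scene [ 381  267   64   58 1188] [417.9 302.5] [0.707  0.3224 0.092 ]
[0.6955 0.2708 0.018 ]
[ 0.5745 -0.1288  0.018 ]
[ 0.4177 -0.0818  0.018 ]
[0.5374 0.3158 0.018 ]
[0.55629058 0.09400661 0.018     ]
```

Run:
```python
from h import *
im=cv2.imread("pics/top0.png").astype(int)
poly=np.zeros((480,640),np.uint8);cv2.fillPoly(poly,[np.array([(255,210),(434,264),(417,332),(233,276)])],255)
b,g,r=im[:,:,0],im[:,:,1],im[:,:,2]
def comps(m,z,nm):
    m=cv2.morphologyEx((m*255).astype(np.uint8)&poly,cv2.MORPH_OPEN,np.ones((3,3)))
    k,l,s,cc=cv2.connectedComponentsWithStats(m)
    for i in range(1,k):
        if s[i,4]>100:
            rc=cv2.minAreaRect(np.argwhere(l==i)[:,::-1].astype(np.float32))
            print(nm,s[i,:],rc,ray("top",*cc[i],z).round(4),ray("top",*rc[0],z).round(4))
comps((r<172)&(r-b>35),.092,"cork")
comps((r-b<25),.073,"metal")
c=cv2.resize(cv2.imread("pics/top0.png")[200:345,225:445],None,fx=3.6,fy=3.6,interpolation=cv2.INTER_CUBIC);cv2.imwrite("pics/crop.png",c)
```

```text
cork [252 214  48  34 833] ((273.2178649902344, 231.05810546875), (47.73200225830078, 24.993274688720703), 14.931418418884277) [0.6261 0.2104 0.092 ] [0.6249 0.2152 0.092 ]
cork [300 235  72  31 923] ((335.68890380859375, 250.40174865722656), (74.93151092529297, 23.939943313598633), 17.52556800842285) [0.5858 0.0874 0.092 ] [0.5871 0.0912 0.092 ]
cork [381 260  35  30 660] ((398.1698303222656, 273.9056701660156), (32.69181442260742, 24.450180053710938), 15.945395469665527) [ 0.5414 -0.0307  0.092 ] [ 0.5418 -0.0306  0.092 ]
cork [235 265  38  18 265] ((254.25001525878906, 273.25), (39.21223831176758, 9.803058624267578), 18.43494987487793) [0.5401 0.2517 0.092 ] [0.5409 0.25   0.092 ]
cork [281 272  38  24 355] ((300.1479187011719, 284.1449890136719), (41.30769348144531, 15.692309379577637), 22.61986541748047) [0.5223 0.1577 0.092 ] [0.5204 0.16   0.092 ]
cork [334 289  41  22 505] ((354.2109680175781, 299.2920837402344), (40.89088439941406, 16.114322662353516), 9.162346839904785) [0.491  0.0571 0.092 ] [0.4922 0.0552 0.092 ]
metal [262 229  40  50 728] ((278.79998779296875, 250.6000213623047), (31.622774124145508, 54.39117431640625), 18.43494987487793) [0.5742 0.2053 0.073 ] [0.5885 0.205  0.073 ]
metal [315 259  33  37 620] ((328.1520690917969, 277.7425842285156), (31.58521842956543, 32.779296875), 15.64224624633789) [0.5363 0.1056 0.073 ] [0.5349 0.1055 0.073 ]
metal [374 260  33  58 733] ((389.55657958984375, 289.8018798828125), (32.82917022705078, 54.257415771484375), 15.94539737701416) [ 0.4998 -0.0084  0.073 ] [ 0.5121 -0.0158  0.073 ]
```

View pics/crop.png

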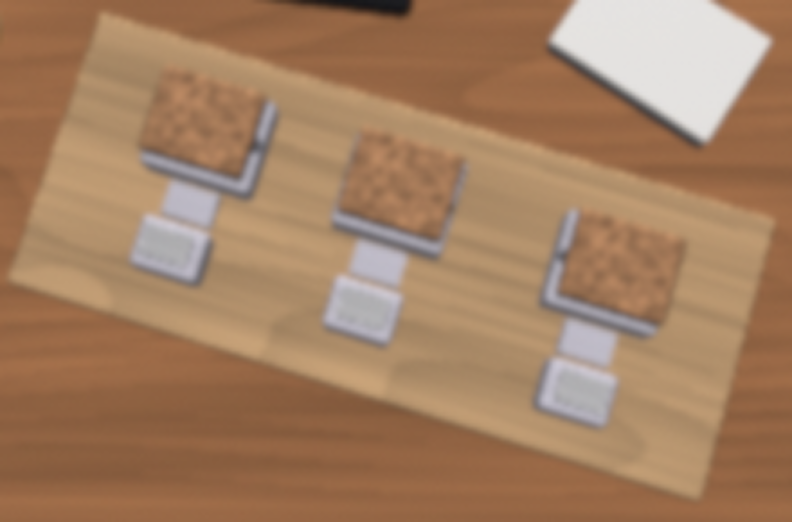

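The crop gives pad tops at about (282.5,234.4), (336.7,251.9) and (397.8,274.4), and tag heads at (272.2,268.9), (325.5,284.7) and (387.2,308.3). The heads are the grey rectangles on the blocks.

Run:
```python
from h import *
P=np.array([ray("top",*q,.092) for q in((282.5,234.4),(336.7,251.9),(397.8,274.4))])
T=np.array([ray("top",*q,.073) for q in((272.2,268.9),(325.5,284.7),(387.2,308.3))])
print(P.round(4),T.round(4),(P-T).round(4));d=P[0]-P[2];print(np.arctan2(-d[0],d[1]),np.linalg.norm(d))
o=get_obs()["position"]
print("shift", ((P-o)/.6).round(3))
for q in P:
  E=camera_params("scene");x=E["mtx"]@(E["extrinsics"][:3]@[*q,1]);print(x[:2]/x[2])
```

```text
[[ 0.6183  0.1966  0.092 ]
 [ 0.5841  0.0892  0.092 ]
 [ 0.5408 -0.0298  0.092 ]] [[ 0.5516  0.2172  0.073 ]
 [ 0.5211  0.1107  0.073 ]
 [ 0.476  -0.0105  0.073 ]] [[ 0.0667 -0.0206  0.019 ]
 [ 0.063  -0.0215  0.019 ]
 [ 0.0648 -0.0193  0.019 ]]
-0.329556787175902 0.23931632317500823
shift [[ 0.598  1.275 -0.231]
 [ 0.541  1.095 -0.231]
 [ 0.468  0.897 -0.231]]
[360.68342884 235.49700268]
[310.62827216 203.59031689]
[264.06217173 171.31779153]
```

Emit:
step_arm --commands '[0,0.5,0.9,-0.08,0,0,-0.23,0,0.5,0.9,-0.08,0,0,-0.23,0,0.5,0.9,-0.08,0,0,-0.23,0,0.5,0.9,-0.08,0,0,-0.23,0,0.5,0.9,-0.08,0,0,-0.23,0,0.5,0.9,-0.08,0,0,-0.23,0,0.5,0.9,-0.08,0,0,-0.23,0,0.5,0.9,-0.08,0,0,-0.23,0,0.5,0.9,-0.08,0,0,-0.23,0,0.5,0.9,-0.08,0,0,-0.23]' --squeeze 20

```text
clock: 1.35
position: [0.5573, -0.0324, 0.1836]
ee_rot: [0.989, -0.147, -0.0, 0.0]
ft_force: [2.5, -0.6, -0.0]
grip_width: -0.001
grasp_force: 0.0
```

Emit:
step_arm --commands '[0,0.097,0.375,0,0,0,0,0,0.097,0.375,0,0,0,0,0,0.097,0.375,0,0,0,0,0,0.097,0.375,0,0,0,0,0,0.097,0.375,-0.04,0,0,0,0,0.097,0.375,-0.04,0,0,0,0,0.097,0.375,-0.04,0,0,0,0,0.097,0.375,-0.04,0,0,0,0,0.097,0.375,-0.04,0,0,0,0,0.097,0.375,-0.04,0,0,0]'

```text
clock: 2.6
position: [0.6151, 0.1907, 0.1602]
ee_rot: [0.989, -0.147, 0.0, -0.0]
ft_force: [-0.4, 0.2, -0.7]
grip_width: -0.0
grasp_force: 0.0
```

Run:
```python
from h import *
o=get_obs();print(o["position"],o["ee_rot"],o["ft_force"])
np.savez("w.npz",p=o["position"],q=o["ee_rot"])
im=camera("wrist");cv2.imwrite("pics/w1.png",im[:,:,::-1]);print(camera_params("wrist"))
```

```text
[0.61510216 0.19074216 0.16022815] [ 9.89205152e-01 -1.46537019e-01  2.60888473e-04 -2.29754134e-05] [-0.37581197  0.22844793 -0.67599983]
{'mtx': array([[371.64829954,   0.        , 323.2646362 ],
       [  0.        , 371.64829954, 236.11613467],
       [  0.        ,   0.        ,   1.        ]]), 'tool_from_camera': array([[-3.61451989e-04, -9.61050167e-01, -2.76373744e-01,
         7.06472601e-02],
       [ 9.99999833e-01, -2.22805127e-04, -5.33064474e-04,
         1.52172142e-03],
       [ 4.50724215e-04, -2.76373890e-01,  9.61050087e-01,
        -1.42080813e-01],
       [ 0.00000000e+00,  0.00000000e+00,  0.00000000e+00,
         1.00000000e+00]])}
```

View pics/w1.png

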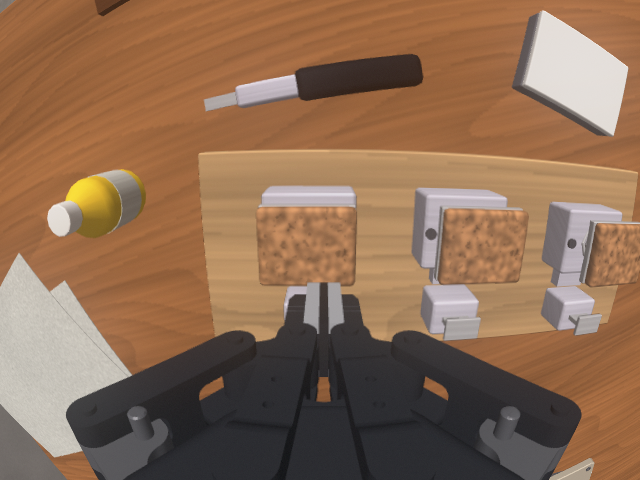

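The wrist view shows the left pad top with corners at about (258,206)-(356,285), just ahead of the finger tips. The middle pad is at (443,210)-(527,283), and its tag head is at (444,319)-(480,339).

```bash
cat >> h.py <<'E'
from scipy.spatial.transform import Rotation as Ro
def wray(u,v,z,f="w.npz"):
    d=np.load(f);p=camera_params("wrist");K=p["mtx"];T=p["tool_from_camera"]
    a=np.array([u-K[0,2],v-K[1,2]])/K[0,0];r=np.hypot(*a)
    c=np.array([*(a/r*np.sin(r)),np.cos(r)]);R=Ro.from_quat(d["q"]).as_matrix()
    w=R@T[:3,:3]@c;o=R@T[:3,3]+d["p"]
    return o+w*(z-o[2])/w[2]
E
python3 - <<'E'
from h import *
for n,z,q in(("L",.092,[(258,206),(355,206),(355,285),(257,284)]),("M",.092,[(443,210),(527,210),(521,283),(438,283)]),("Mtag",.073,[(444,319),(478,317),(480,336),(446,339)])):
    w=np.array([wray(*c,z) for c in q]);print(n,w.mean(0).round(4),[np.linalg.norm(w[i]-w[i-1]).round(4) for i in range(4)])
E
```

```text
L [0.6212 0.1982 0.092 ] [np.float64(0.0493), np.float64(0.0564), np.float64(0.0495), np.float64(0.0608)]
M [0.5874 0.0905 0.092 ] [np.float64(0.0473), np.float64(0.0592), np.float64(0.0509), np.float64(0.0621)]
Mtag [0.521  0.1095 0.073 ] [np.float64(0.0179), np.float64(0.0274), np.float64(0.0177), np.float64(0.0282)]
```

Emit:
step_arm --commands '[0,0.008,0.01,-0.05,0,0,0,0,0.008,0.01,-0.09,0,0,0,0,0.008,0.01,-0.11,0,0,0,0,0.008,0.01,-0.118,0,0,0,0,0.008,0.01,-0.125,0,0,0,0,0.008,0.01,-0.133,0,0,0,0,0.008,0.01,-0.133,0,0,0,0,0.008,0.01,-0.133,0,0,0,0,0.008,0.01,-0.133,0,0,0,0,0.008,0.01,-0.133,0,0,0]'

```text
clock: 3.9
position: [0.6201, 0.197, 0.0816]
ee_rot: [0.989, -0.146, 0.001, -0.0]
ft_force: [-4.4, -1.3, 6.9]
grip_width: 0.004
grasp_force: 4.1
```

Run:
```python
from h import *
for i in range(3):
    o=get_obs();print(o["clock"],o["position"],o["ft_force"]);camera("top")
```

```text
3.9 [0.62006615 0.1969914  0.08159424] [-4.44233035 -1.33338073  6.89839965]
3.95 [0.62004721 0.19698891 0.08158058] [-4.56208503 -2.35341011  7.77612025]
4.0 [0.62005411 0.19701811 0.08158368] [-4.91283346 -2.05487177  7.95244587]
```

Emit:
step_arm --commands '[0,0,0,0.083,0,0,0,0,0,0,0.083,0,0,0,0,-0.057,-0.178,0.083,0,0,0,0,-0.057,-0.178,0.083,0,0,0,0,-0.057,-0.178,0.083,0,0,0,0,-0.057,-0.178,0.083,0,0,0,0,-0.057,-0.178,0.04,0,0,0,0,-0.057,-0.178,0.02,0,0,0,0,-0.057,-0.178,0.0,0,0,0,0,-0.057,-0.178,0.0,0,0,0]'

```text
clock: 5.3
position: [0.5853, 0.091, 0.0796]
ee_rot: [0.989, -0.146, -0.0, -0.0]
ft_force: [-1.2, 1.4, 2.4]
grip_width: 0.006
grasp_force: 1.5
```

Run:
```python
from h import *
for i in range(6):
    o=get_obs();print(o["clock"],o["position"],o["ft_force"]);camera("top")
```

```text
5.3 [0.58533366 0.09101185 0.07963346] [-1.2196661   1.4148603   2.42126515]
5.35 [0.58555631 0.09083059 0.08023712] [-1.91515963  1.60418908  3.19922906]
5.4 [0.58575073 0.09069691 0.08058524] [-2.16109115  0.8686375   3.18382769]
5.45 [0.58585628 0.09057428 0.08072608] [-1.54524388  1.59693713  2.95493575]
5.5 [0.58594782 0.09050223 0.08078499] [-1.94843199  2.17812824  2.6734337 ]
5.55 [0.58597737 0.09042421 0.08076396] [-1.50159445  1.88120499  2.67367493]
```

Emit:
step_arm --commands '[0,0,0,0.083,0,0,0,0,0,0,0.083,0,0,0,0,-0.072,-0.199,0.083,0,0,0,0,-0.072,-0.199,0.083,0,0,0,0,-0.072,-0.199,0.083,0,0,0,0,-0.072,-0.199,0.083,0,0,0,0,-0.072,-0.199,0.04,0,0,0,0,-0.072,-0.199,0.02,0,0,0,0,-0.072,-0.199,0.0,0,0,0,0,-0.072,-0.199,0.0,0,0,0]'

```text
clock: 6.85
position: [0.5423, -0.0281, 0.0798]
ee_rot: [0.989, -0.146, -0.0, -0.0]
ft_force: [-2.9, 2.4, 6.0]
grip_width: -0.003
grasp_force: 2.8
```

Run:
```python
from h import *
for i in range(6):
    o=get_obs();print(o["clock"],o["position"],o["ft_force"]);camera("top")
```

```text
6.85 [ 0.54227818 -0.02808272  0.07979631] [-2.85356606  2.37951096  6.0194478 ]
6.9 [ 0.54243192 -0.02815034  0.08031234] [-3.42670225  2.11453918  5.50548931]
6.95 [ 0.54253961 -0.0282536   0.08058681] [-3.02980578  2.47726491  4.82093166]
7.0 [ 0.54257404 -0.02829164  0.08069312] [-2.71442184  2.27220072  5.52245707]
7.05 [ 0.54262324 -0.028302    0.08079279] [-4.23412577  2.54271635  4.54554379]
7.1 [ 0.54260745 -0.02835057  0.08079295] [-2.11536864  3.26876265  6.0108584 ]
```

The middle pad is clearly the softest: about 2.8 N at 11 mm, against about 7.7 N (left) and 5.3 N (right). Next is the middle tag.

Emit:
step_arm --commands '[0,0,0,0.1,0,0,0,0,0,0,0.1,0,0,0,0,-0.037,0.231,0.1,0,0,0,0,-0.037,0.231,0.1,0,0,0,0,-0.037,0.231,0.1,0,0,0,0,-0.037,0.231,0.1,0,0,0,0,-0.037,0.231,0.1,0,0,0,0,-0.037,0.231,0.025,0,0,0,0,-0.037,0.231,0.025,0,0,0,0,-0.037,0.231,0.025,0,0,0]'

```text
clock: 8.4
position: [0.5208, 0.1086, 0.0961]
ee_rot: [0.989, -0.147, 0.0, -0.0]
ft_force: [-0.3, 0.7, -0.3]
grip_width: -0.002
grasp_force: 0.0
```

Run:
```python
from h import *
o=get_obs();print(o["clock"],o["position"],o["ft_force"])
im=camera("wrist");cv2.imwrite("pics/w2.png",im[:,:,::-1])
```

```text
8.4 [0.52083713 0.10860237 0.09611201] [-0.26462054  0.73792461 -0.34689849]
```

View pics/w2.png

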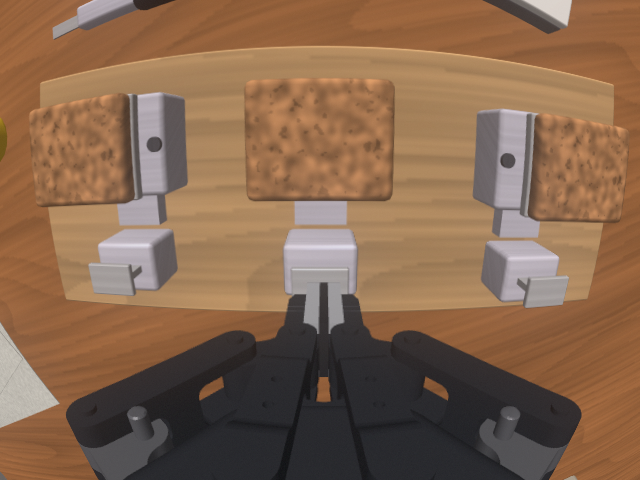

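The finger tips at (322,285) are over the middle tag head (291-348, 268-~290), centred sideways. Now I press it.

Emit:
step_arm --commands '[0,0,0,-0.03,0,0,0,0,0,0,-0.036,0,0,0,0,0,0,-0.042,0,0,0,0,0,0,-0.048,0,0,0,0,0,0,-0.054,0,0,0,0,0,0,-0.06,0,0,0,0,0,0,-0.065,0,0,0,0,0,0,-0.068,0,0,0,0,0,0,-0.068,0,0,0,0,0,0,-0.068,0,0,0]'

```text
clock: 9.7
position: [0.5206, 0.1094, 0.0577]
ee_rot: [0.989, -0.146, 0.001, 0.001]
ft_force: [-20.0, -6.3, 46.1]
grip_width: 0.003
grasp_force: 22.6
```

At the stop (z = 0.0577). I lift off and check.

Emit:
step_arm --commands '[0,0,0,0.02,0,0,0,0,0,0,0.08,0,0,0,0,0,0,0.16,0,0,0,0,-0.03,0,0.2,0,0,0,0,-0.03,0,0.2,0,0,0,0,-0.03,0,0.2,0,0,0,0,-0.03,0,0.2,0,0,0,0,-0.03,0,0.2,0,0,0,0,-0.03,0,0.2,0,0,0,0,-0.03,0,0.2,0,0,0]'

```text
clock: 10.95
position: [0.5022, 0.1093, 0.1741]
ee_rot: [0.989, -0.146, -0.0, 0.0]
ft_force: [-0.0, 0.5, 0.7]
grip_width: -0.003
grasp_force: 0.0
```

Run:
```python
from h import *
o=get_obs();print(o["clock"],o["position"],o["ft_force"])
im=camera("scene")
cv2.imwrite("pics/s2.png",cv2.resize(im[140:300,210:430,::-1],None,fx=3.6,fy=3.6,interpolation=cv2.INTER_CUBIC))
```

```text
10.95 [0.50216429 0.10934043 0.17410404] [-0.00486144  0.47689465  0.6544771 ]
```

View pics/s2.png

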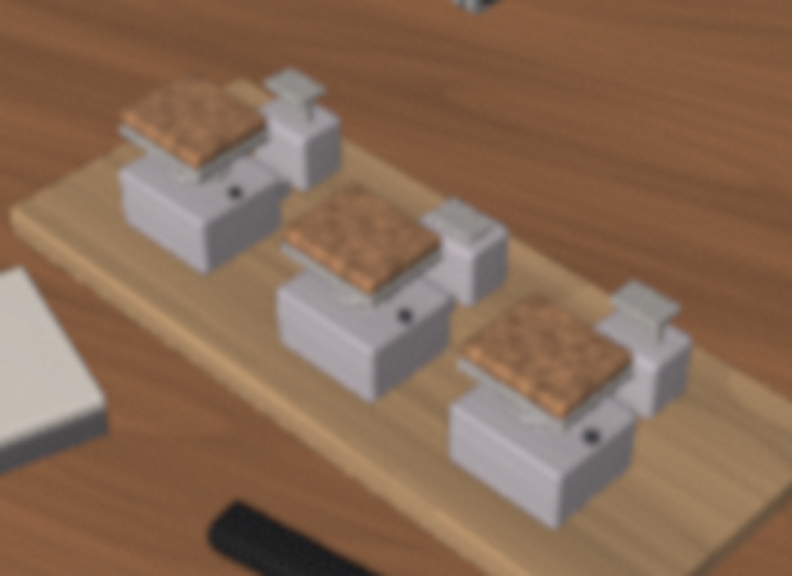

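The middle tag (465,220) is down on its block, and the other two at (295,85) and (645,300) are still up.

```bash
python3 -c "
from workcell import *
print(hand_in())"
```

```text
the job is handed in; nothing more can be done
None
```

I pressed all three pads from left to right, each by more than 10 mm. The middle one was the softest, so I pushed its tag fully down, left the other two tags up, and handed the job in at about 11 s.

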